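# Prime the glaze-spray hand pump

### The job

Prime the hand pump: push its orange pad down again and again with the fingertips until the red indicator pin has popped fully out and the green band at its foot shows. Do not touch the pin itself, leave the pad up at the end, and leave the two jars and the glaze test tile beside the pump where they stand.

Things in the scene. Friction and masses are not known exactly. Their poses are not given: they have to be found in the camera images.
- pump_unit: Fixed hand pump: grey base plate 130 x 210 x 12 mm, a ribbed aluminium barrel 72 mm wide and 120 mm high carrying the orange pad, and a blue indicator tower 50 x 56 mm, 105 mm high with its brass cap, centred 90 mm from the pad's axis along the unit's -y. Origin: on the bench, under the pad's axis; z up.
- pad_top (a point): Centre of the top face of the orange pump pad, 163 mm above the bench when the pad is up; the pad is a mushroom head 50 mm across with a nearly flat top 30 mm across and sloping flanks; it moves straight down.
- pump_plunger (a joint): Travel of the orange pad: 0 up, grows to 0.012 (m) fully down against a hard stop. A spring lifts it again by itself within about 0.5 s. The push needed rises from about 6 N at the top to about 11 N at the bottom, so a force stop must be set above that.
- indicator_pin: Red pin, 11 mm thick, upright on the axis of the blue tower, rising out of its brass cap; origin on its axis 3 mm below its tip. From 45 mm below the tip down it is green; it is fully out when that green band shows, the tip 45 mm or more above the cap. More strokes after that may raise it further (in all to 56 to 76 mm), which does no harm. Not to be touched.
- pin_tip (a point): Top of the red indicator pin. The brass cap's top is 105 mm above the bench; at the start the tip stands 3 to 23 mm above the cap. Each full stroke of the pad made without haste (up to about 0.07 m/s) raises it about 11 mm, part or slammed strokes less, and it stays up; two to five strokes are needed.
- jar_blue: Dark blue jar with white lid, 60 mm wide, 82 mm high, loose, beside the barrel, on the side away from the blue tower; origin at the centre of its underside. Leave alone.
- jar_yellow: Yellow jar with blue lid, 57 mm wide, 76 mm high, loose, behind the pump; origin at the centre of its underside. Leave alone.
- glaze_tile: Small upright glazed test tile, mustard coloured, 37 x 25 x 76 mm, loose, in front of the pump; origin at the centre of its underside. Leave alone.

How it is judged:
By the outcome, as a careful person would: the job done as asked, in the order asked, and still so for the second after the job is handed in, with the robot touching nothing.
It also fails if it takes over 42 s, if anything falls off the work surface, if the arm or the gripper's body presses on something with over 40 N, if the wrist force passes 120 N, or if a joint passes its speed limit or range.

### The arm

A 6-joint arm with a two-finger parallel gripper is mounted at the origin on a cart in front of the work surface, level with it; the furniture and walls round the work are solid. World frame = base frame: x ahead of the robot, y to its left, z up, the work surface at z = 0. Lengths are in m, angles in rad, forces in N, time in s.
With the tool pointing down it reaches from about 0.15 to 0.775 m from the base axis. Payload 6.1 kg.
Tool frame: the origin (TCP) lies between the finger pads; the fingertips stand 14 mm ahead of it and the grasp point (between the pads) lies 5 mm behind it; z points along the fingers, y is the direction in which the jaws open and shut (so a half turn about z gives the same grasp; the last joint's range is limited). The gripper opens to 85 mm and grips with 20 to 120 N. Pads are 22 mm wide; open, the fingers measure 114 mm over their backs; the gripper's body (76 mm by 85 mm) begins 54 mm behind the grasp point. The pads swing forward as they close: fully open they stand 13 mm farther back than shut.
Start: joints at [1.146, 0.126, -0.04, 1.405, 0, 1.571], TCP at [0.216, 0.478, 0.245] pointing down, gripper open.
Joint ranges: [-2.72, 2.72], [-0.95, 1.95], [-1.27, 1.35], [-1.78, 2.02], [-1.46, 1.47], [-3.14, 3.14]. Speed limits (rad/s): [2.39, 2.39, 3.01, 3.14, 3.14, 3.14].

### API

Orientations are given as a rotation vector (axis times angle).
In Python, from plant import get_obs, optics, arm gives the robot as it stands. The module is installed in compiled form; this text tells all that it offers.
- The arm moves only by the tool servo_tool, never from a script. Its argument "plan" is text: rows parted by semicolons, each of 4 numbers parted by spaces: the shift along the world's x, y, z in m, then the turn about the world's z in degrees. In form: dx dy dz yaw; .... A call has 1 to 20 rows; each row is the pose to reach, as a shift and turn from the pose commanded when the call began; what a row does not reach only later rows make up. A row lasts 1/12 s, in which the tool goes at most 41.7 mm and 7.16 degrees, less where a joint would pass 70% of its speed; a pose out of reach is approached as far as the arm can. A call with a gripper value outside its range is refused whole. "grip" is the closure, from 0 (fully open) to 1 (shut), set as the call begins (left out, the last holds). The fingers move at their own pace and stop on an object; "force" is the grip in N (left out, the last holds). Time passes only in rows, so rows that repeat a pose let the fingers close. It gives the time, the measured TCP pose, the force and the opening at its end, in the units of the state.
- get_obs(): the state, without advancing time (a new reading comes with each control period).
- optics.snapshot(name): name is "scene" or "top" or "wrist"; returns a dict with "img" (480x640x3 uint8, red, green, blue), "intrinsics" (3x3 intrinsics, pixels), "T" (4x4, takes a point from camera to world coordinates); the wrist camera has in their place "hand_eye" (4x4, takes a point from camera to tool coordinates, whose origin is the TCP and whose axes are the flange's). Camera axes: x right, y down, z forward; pixel columns grow to the right and rows downward; lengths in m; the calibration is good to about 2 mm. A picture is of the moment at which its call begins: read the wrist's pose just before it. There is no depth.
- arm.hand_in(): hands the job in, once; it reports no verdict.
The state is a dict: "time": time; "qpos": joint angles; "qvel": joint speeds; "tau": joint torques, N m; "position": TCP position; "tool_rot": TCP orientation; "force": force on the tool from outside, world axes, zero at the start; "moment": the same for the moment, N m; "width": finger opening in m.
Only numpy, scipy, OpenCV 4.12 (cv2) and the standard library are available. Lean on these libraries where they do the work, as an engineer would, in place of code of your own. Each camera call takes 0.05 s, during which the arm holds its last target.

## Working session

There is one attempt and no reset: what is moved stays moved. The work goes in short steps, Python scripts to look and compute and a tool call to move; the robot and the scene stay as the last step left them, time stands still between calls to the robot, and variables do not carry over. Pictures are saved under pics/ and viewed, and the job is handed in when it is done.

Besides the shell and the picture viewer there is one more tool, called after "Request:" as name(argument=value, ...) on one line, values as JSON. servo_tool: Moves the arm, as the interface text tells. Its arguments: {"type":"object","properties":{"plan":{"type":"string"},"grip":{"type":"number"},"force":{"type":"number"}},"required":["plan"]}

```bash
mkdir -p pics
python3 - <<'E'
from plant import get_obs, optics
import cv2,pickle
o=get_obs();print(o)
for n in("scene","top"):
    s=optics.snapshot(n);pickle.dump(s,open(n+".pkl","wb"));cv2.imwrite(f"pics/{n}0.png",s["img"][:,:,::-1]);print(s["intrinsics"],s["T"])
E
```

```text
{'time': 0.0, 'qpos': array([ 1.14600793e+00,  1.26400447e-01, -4.05927173e-02,  1.40541046e+00,
        1.89989776e-06,  1.57079703e+00]), 'qvel': array([-0.00012599, -0.00089602,  0.00062085,  0.00094289,  0.00021834,
       -0.00047363]), 'tau': array([ 7.60273215e-04, -4.35917115e+01,  3.52922344e+01,  1.72989297e-02,
       -6.97625842e-05, -4.43773146e-06]), 'position': array([0.21620936, 0.47799349, 0.24452473]), 'tool_rot': array([-6.62179625e-01, -3.07066378e+00,  2.46710386e-03]), 'force': array([0.21225641, 0.08992275, 0.21375844]), 'moment': array([-0.02130574, -0.00148291,  0.03756001]), 'width': 0.08560144374635546}
[[514.62997641   0.         315.58790289]
 [  0.         514.62997641 245.2095745 ]
 [  0.           0.           1.        ]] [[ 0.80362695 -0.34442349  0.48534131  0.18699997]
 [-0.59459695 -0.43004912  0.67934691 -0.432086  ]
 [-0.02526243 -0.83452395 -0.55039222  0.59287696]
 [ 0.          0.          0.          1.        ]]
[[443.94650872   0.         318.63265544]
 [  0.         443.94650872 242.53256026]
 [  0.           0.           1.        ]] [[-2.79030808e-02 -9.72555566e-01  2.30991536e-01  4.10825852e-01]
 [-9.99610628e-01  2.71242353e-02 -6.54738324e-03  1.40531821e-01]
 [ 1.02225225e-04 -2.31084287e-01 -9.72933729e-01  9.42876255e-01]
 [ 0.00000000e+00  0.00000000e+00  0.00000000e+00  1.00000000e+00]]
```

View pics/scene0.png

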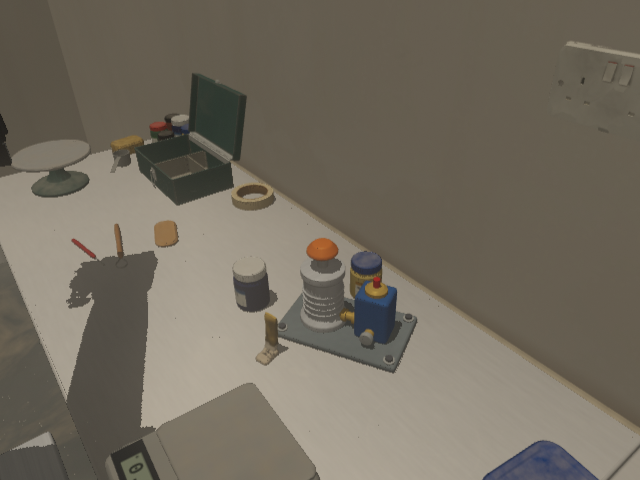

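View pics/top0.png

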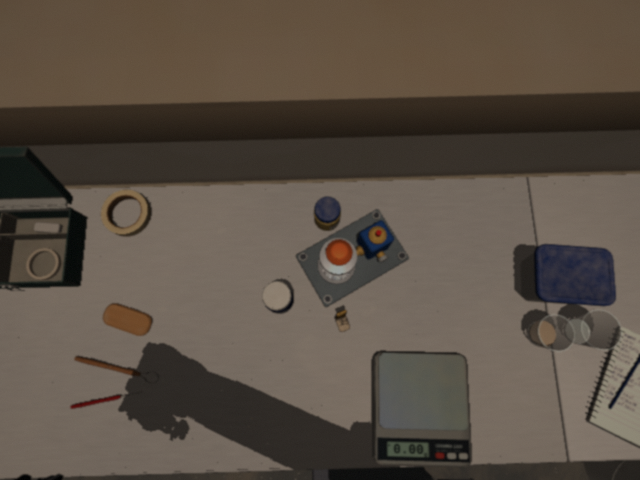

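Run:
```python
import cv2
a=cv2.imread("pics/scene0.png")[220:380,220:430];cv2.imwrite("pics/sc.png",cv2.resize(a,None,fx=3.75,fy=3.75,interpolation=2))
a=cv2.imread("pics/top0.png")[190:340,250:420];cv2.imwrite("pics/tc.png",cv2.resize(a,None,fx=4,fy=4,interpolation=2))
```

```text
(no output)
```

View pics/sc.png

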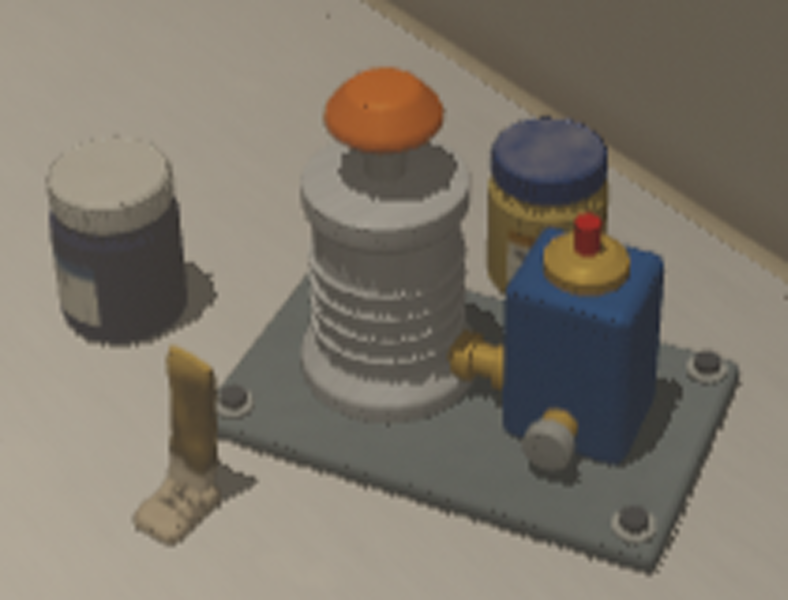

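View pics/tc.png

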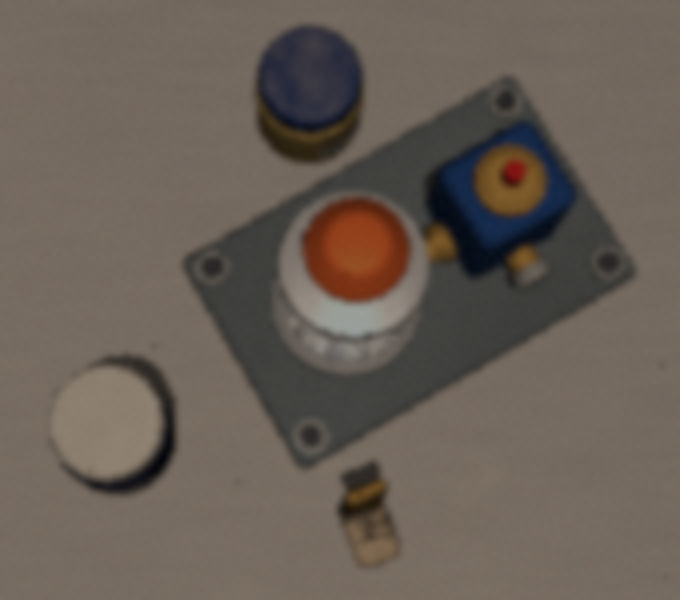

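```bash
cat > h.py <<'E'
import numpy as np,pickle
def ray(s,u,v):
    T=s["T"];d=T[:3,:3]@np.linalg.inv(s["intrinsics"])@[u,v,1];return T[:3,3],d
def atz(s,u,v,z):
    c,d=ray(s,u,v);return c+d*(z-c[2])/d[2]
def proj(s,p):
    T=s["T"];q=s["intrinsics"]@(T[:3,:3].T@(np.array(p)-T[:3,3]));return q[:2]/q[2]
E
python3 - <<'E'
from h import *
t=pickle.load(open("top.pkl","rb"));s=pickle.load(open("scene.pkl","rb"))
T=lambda u,v,z:atz(t,u/4+250-.4,v/4+190-.4,z)
S=lambda u,v,z:atz(s,u/3.75+220-.4,v/3.75+220-.4,z)
print("pad T",T(357,248,.150),"S",S(384,113,.148),S(385,84,.163))
print("cap T",T(511,179,.105),"S",S(587,262,.105))
print("collar",T(354,263,.12),S(386,193,.12))
for p in[(305,468),(635,272),(187,262),(512,76)]:print("plate",T(*p,.012))
print("plate S",S(650,572,.012),S(738,370,.012),S(218,435,.012))
print("blue T",T(108,422,.082),"S",S(112,180,.082));print("yel T",T(311,78,.076),"S",S(549,158,.076))
print("tile T",T(363,470,.076),T(373,555,0),"S",S(192,360,.076),S(165,530,0))
c=T(511,179,.105)
for h in(0,.005,.01,.015,.02):print(h,(proj(s,[c[0],c[1],.105+h])-220+.4)*3.75,(proj(t,[c[0],c[1],.105+h])-[250,190])*4)
E
```

```text
pad T [0.58102032 0.09875243 0.15      ] S [0.57948743 0.10057607 0.148     ] [0.57936975 0.09928554 0.163     ]
cap T [0.62294292 0.02007586 0.105     ] S [0.61644977 0.0146451  0.105     ]
collar [0.58024675 0.09886906 0.12      ] [0.5690926  0.08631175 0.12      ]
plate [0.49425303 0.12306296 0.012     ]
plate [ 0.5933878  -0.05654654  0.012     ]
plate [0.60552068 0.18272205 0.012     ]
plate [0.70474902 0.00274644 0.012     ]
plate S [ 0.58533607 -0.06222479  0.012     ] [6.98963197e-01 5.21856254e-04 1.20000000e-02] [0.49262941 0.10904526 0.012     ]
blue T [0.51278582 0.21911186 0.082     ] S [0.50843852 0.2132643  0.082     ]
yel T [0.6863348  0.11493147 0.076     ] S [0.68010669 0.10942968 0.076     ]
tile T [0.48676911 0.09617574 0.076     ] [0.44924959 0.08879861 0.        ] S [0.47440857 0.09254324 0.076     ] [0.45035673 0.08599472 0.        ]
0 [589.90274058 249.35083455] [509.4 177.4]
0.005 [590.39863539 239.62438869] [510.72943107 174.8294229 ]
0.01 [590.89802143 229.82946588] [512.07398569 172.22960304]
0.015 [591.40093572 219.96534044] [513.4339234  169.60003856]
0.02 [591.90741577 210.03127638] [514.80950972 166.94021607]
```

Request:
servo_tool(plan="0.01 -0.01 0 0; 0.03 -0.03 0 0; 0.055 -0.057 0 0; 0.08 -0.083 0 0; 0.105 -0.109 0 0; 0.13 -0.135 0 0; 0.155 -0.161 0 0; 0.18 -0.187 0 0; 0.205 -0.213 0 0; 0.23 -0.239 0 0; 0.255 -0.265 0 0; 0.28 -0.291 0 0; 0.305 -0.317 0 0; 0.33 -0.343 0 0; 0.35 -0.365 0 0; 0.36 -0.375 0 0; 0.364 -0.379 0 0; 0.364 -0.379 0 0; 0.364 -0.379 0 0", grip=1, force=40)

```text
time: 1.68
position: [0.5797, 0.1, 0.2451]
tool_rot: [-0.661, -3.07, -0.0]
force: [-0.3, 0.2, 0.1]
width: 0.0003
```

```bash
cat > look.py <<'E'
import sys,cv2,numpy as np
from plant import get_obs, optics
o=get_obs();print(o["time"],o["position"],o["force"],o["width"])
s=optics.snapshot("scene")["img"][200:380,220:430,::-1];t=optics.snapshot("top")["img"][170:340,240:430,::-1]
a=cv2.resize(s,None,fx=2.1,fy=2.1,interpolation=2);b=cv2.resize(t,None,fx=1.8,fy=378/170,interpolation=2)[:378]
cv2.imwrite(f"pics/{sys.argv[1]}.png",np.hstack([a,b[:a.shape[0],:800-a.shape[1]]]))
E
python3 look.py a1
```

```text
1.6833 [0.57974208 0.09999659 0.24510106] [-0.28904261  0.23951839  0.10060673] 0.00027336327601905683
```

View pics/a1.png

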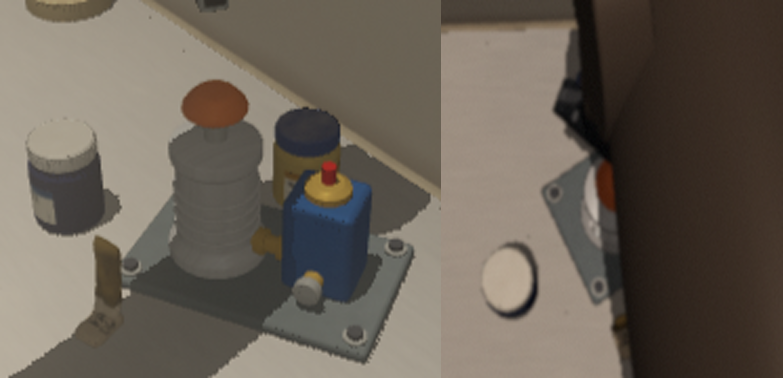

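Request:
servo_tool(plan="0 -0.001 -0.01 0; 0 -0.001 -0.025 0; 0 -0.001 -0.04 0; 0 -0.001 -0.05 0; 0 -0.001 -0.058 0; 0 -0.001 -0.062 0; 0 -0.001 -0.064 0; 0 -0.001 -0.064 0")

```text
time: 2.45
position: [0.5803, 0.0985, 0.1812]
tool_rot: [-0.662, -3.071, 0.0]
force: [0.1, 0.8, 1.0]
width: 0.0002
```

```bash
python3 look.py a2
```

```text
2.45 [0.58027266 0.09846956 0.18122456] [0.14312705 0.77395255 0.99421695] 0.00022282285468862344
```

View pics/a2.png

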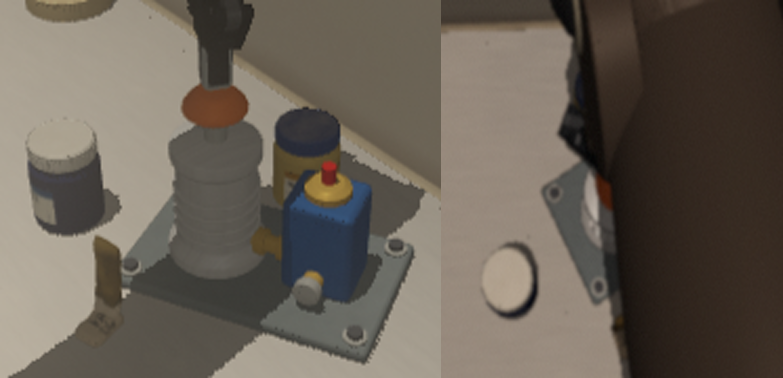

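Request:
servo_tool(plan="0 0 -0.002 0; 0 0 -0.005 0; 0 0 -0.008 0; 0 0 -0.011 0; 0 0 -0.014 0; 0 0 -0.016 0; 0 0 -0.016 0; 0 0 -0.016 0")

```text
time: 3.22
position: [0.5809, 0.0984, 0.1664]
tool_rot: [0.662, 3.069, 0.001]
force: [-1.0, -0.3, 5.7]
width: 0.0001
```

```bash
python3 look.py a3
```

```text
3.2167 [0.58091755 0.09840772 0.16640015] [-0.97592935 -0.29414724  5.67567244] 9.724967552243228e-05
```

View pics/a3.png

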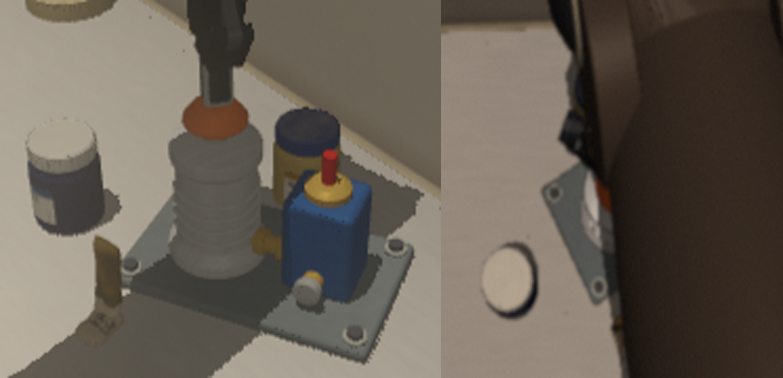

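Request:
servo_tool(plan="0 0 -0.001 0; 0 0 -0.002 0; 0 0 -0.002 0; 0 0 -0.002 0")

```text
time: 3.65
position: [0.5809, 0.0984, 0.1648]
tool_rot: [0.662, 3.069, 0.002]
force: [-1.5, -0.0, 8.3]
width: 0.0003
```

Request:
servo_tool(plan="0 0 -0.001 0; 0 0 -0.002 0; 0 0 -0.002 0; 0 0 -0.002 0")

```text
time: 3.98
position: [0.581, 0.0984, 0.1646]
tool_rot: [0.662, 3.067, 0.003]
force: [-4.3, -0.7, 17.4]
width: 0.0
```

Request:
servo_tool(plan="0 0 0.006 0; 0 0 0.012 0; 0 0 0.018 0; 0 0 0.021 0; 0 0 0.021 0; 0 0 0.021 0; 0 0 0.021 0; 0 0 0.021 0; 0 0 0.021 0; 0 0 0.021 0; 0 0 0.018 0; 0 0 0.015 0; 0 0 0.012 0; 0 0 0.009 0; 0 0 0.006 0; 0 0 0.004 0; 0 0 0.002 0; 0 0 0.001 0; 0 0 0.001 0; 0 0 0.001 0")

```text
time: 5.65
position: [0.5807, 0.0984, 0.1647]
tool_rot: [0.662, 3.068, 0.002]
force: [-3.4, -0.9, 13.3]
width: 0.0
```

```bash
python3 look.py a4
```

```text
5.65 [0.58065331 0.0984138  0.16465164] [-3.36651634 -0.9095593  13.32537165] 1.4938841972536838e-06
```

View pics/a4.png

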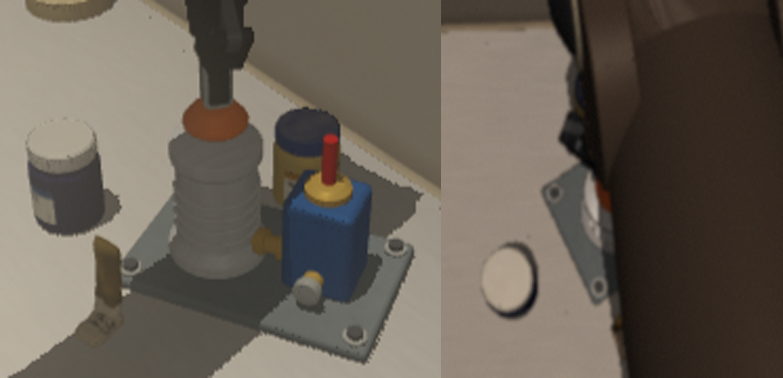

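Request:
servo_tool(plan="0 0 0.006 0; 0 0 0.012 0; 0 0 0.018 0; 0 0 0.020 0; 0 0 0.020 0; 0 0 0.020 0; 0 0 0.020 0; 0 0 0.020 0; 0 0 0.020 0; 0 0 0.020 0; 0 0 0.017 0; 0 0 0.014 0; 0 0 0.011 0; 0 0 0.008 0; 0 0 0.005 0; 0 0 0.003 0; 0 0 0.001 0; 0 0 0.0 0; 0 0 0.0 0; 0 0 0.0 0")

```text
time: 7.42
position: [0.5806, 0.0984, 0.1646]
tool_rot: [0.662, 3.068, 0.002]
force: [-3.3, -0.7, 13.4]
width: -0.0001
```

```bash
python3 look.py a5
```

```text
7.4167 [0.58063483 0.09838315 0.16461783] [-3.32424987 -0.73469933 13.35476609] -0.00011783085751037282
```

View pics/a5.png

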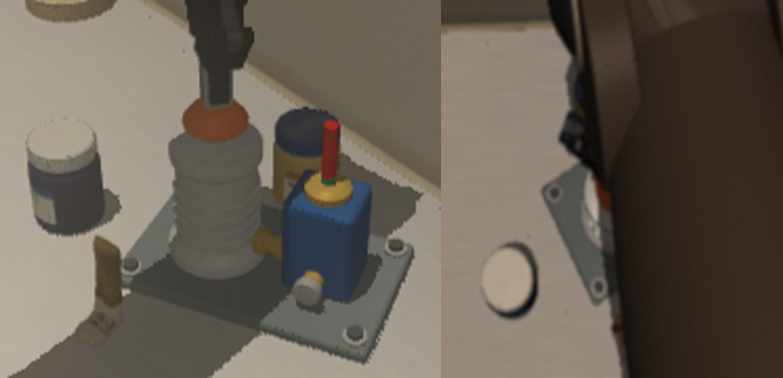

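The green just shows at the pin's foot (330,183). One more stroke gives margin and does no harm.

Request:
servo_tool(plan="0 0 0.006 0; 0 0 0.012 0; 0 0 0.018 0; 0 0 0.020 0; 0 0 0.020 0; 0 0 0.020 0; 0 0 0.020 0; 0 0 0.020 0; 0 0 0.020 0; 0 0 0.020 0; 0 0 0.017 0; 0 0 0.014 0; 0 0 0.011 0; 0 0 0.008 0; 0 0 0.005 0; 0 0 0.003 0; 0 0 0.001 0; 0 0 0.0 0; 0 0 0.0 0; 0 0 0.0 0")

```text
time: 9.18
position: [0.5807, 0.0984, 0.1646]
tool_rot: [0.662, 3.068, 0.002]
force: [-4.4, -1.2, 13.8]
width: 0.0001
```

Request:
servo_tool(plan="0 0 0.006 0; 0 0 0.012 0; 0 0 0.025 0; 0 0 0.045 0; 0 0 0.065 0; 0 0 0.085 0; 0 0 0.105 0; 0 0 0.115 0; 0 0 0.12 0; 0 0 0.12 0; -0.01 0.01 0.12 0; -0.03 0.03 0.12 0; -0.055 0.055 0.12 0; -0.08 0.08 0.12 0; -0.105 0.105 0.12 0; -0.125 0.125 0.12 0; -0.14 0.14 0.12 0; -0.145 0.145 0.12 0; -0.145 0.145 0.12 0; -0.145 0.145 0.12 0")

```text
time: 10.85
position: [0.435, 0.2433, 0.2816]
tool_rot: [-0.661, -3.071, 0.001]
force: [-0.3, -0.2, 0.4]
width: -0.0001
```

```bash
python3 look.py a6
```

```text
10.85 [0.43503929 0.24328448 0.28155907] [-0.334563   -0.20886868  0.40999998] -8.009750893771673e-05
```

View pics/a6.png

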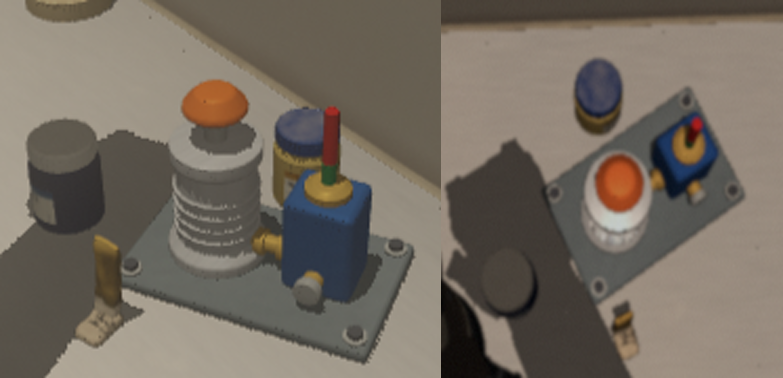

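The pad is up, the pin is well out with a clear green band at (330,175), and the jars and tile have not moved.

```bash
python3 -c "
from plant import arm
print(arm.hand_in())"
```

```text
the job is handed in; nothing more can be done
None
```

The pump is primed and the job is handed in, at about 11 s on the robot's clock. I gave the orange pad four full strokes with the closed fingertips, at about 0.04 m/s. The highest force reading I saw was about 17 N, taken against the hard stop. The green band first showed after the third stroke, so I added one more for margin.

- **Pin:** the last pictures show it well out with a clear green band at its foot. I measured its height only roughly, in pixels. The tool was never moved nearer to it than over the pad, 90 mm away.
- **Pad:** it is back up, and the gripper is clear of the pump with only sensor-level force on it (about 0.5 N).
- **Jars and tile:** in the last scene picture, both jars and the tile stand at the same pixel positions as before the strokes.

One check disagreed at the start. The two cameras placed some points about 5 to 15 mm apart: the brass cap, the barrel's collar, the jars, the tile and one plate corner. On the pad itself they agreed to about 2 mm, and the view with the fingers over it confirmed they were centred.

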